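# Make up a bearing kit and a clamping kit from the bench stock

## Task

Make up two kits in the grey trays, one thing to a bay: the two-bay tray gets the ball bearing and one hex key set, the three-bay tray gets the clamp pad, the beech block and the other hex key set (any bay of the right tray will do). Set everything down flat on the floor of its bay, the same way up as it was found, and leave the tape measure, the masking tape and the pliers where they are.

Things in the scene. Friction and masses are not known exactly. Their poses are not given: they have to be found in the camera images.
- bearing_1: Ball bearing with a red seal, a flat disc of 52 mm diameter and 15 mm high, lying flat. Origin: centre of its underside; z is its axis, up. 0.13 kg.
- keys_1: One of two identical folding hex key sets: a narrow red and steel block, 28 x 95 x 20 mm (x, y, z), lying on its side. Origin: centre of its underside; y is its long axis, z up. 0.14 kg. Either set may go in either kit.
- keys_2: One of two identical folding hex key sets: a narrow red and steel block, 28 x 95 x 20 mm (x, y, z), lying on its side. Origin: centre of its underside; y is its long axis, z up. 0.14 kg. Either set may go in either kit.
- pad: Black clamp pad with a round red button on top: body 44 x 70 x 28 mm (x, y, z), button 20 mm in diameter in the middle, rising to 40 mm. Origin: centre of its underside; y is its long axis, z up. 0.12 kg.
- block: Beech offcut, a plain wooden block of 45 x 90 x 45 mm (x, y, z). Origin: centre of its underside; y is its long axis, z up. 0.12 kg.
- tray_two: Two-bay tray: low grey tray fixed to the bench, 180 x 138 mm (y, x) plus an 8 mm tab at each x end; two bays side by side along y, each 130 (x) x 84 mm (y) inside, centres at x = 0, y = -44 and +44 mm. Floor 3 mm above the bench, ribs 4 mm thick and 6 mm high, rim 4 mm thick and 9 mm high (from the bench). Origin: centre of underside, z up; its x is within 0.12 rad of world x.
- tray_three: Three-bay tray: low grey tray fixed to the bench, 268 x 138 mm (y, x) plus an 8 mm tab at each x end; three bays side by side along y, each 130 (x) x 84 mm (y) inside, centres at x = 0, y = -88, 0 and +88 mm. Floor 3 mm above the bench, ribs 4 mm thick and 6 mm high, rim 4 mm thick and 9 mm high (from the bench). Origin: centre of underside, z up; its x is within 0.12 rad of world x.
- tape: Bystander, leave alone: yellow and black tape measure, 68 x 76 x 37 mm, behind the work. Origin: centre of its underside.
- roll: Bystander, leave alone: cream roll of masking tape, 96 mm in diameter, 25 mm high, lying flat beside the orange machine. That machine and the shelf on it stand fixed at world x above 0.52 m, y -0.10 to 0.24 m, over 0.3 m high: carry things round its front. Origin: centre of its underside.
- plier: Bystander, leave alone: red-handled pliers, 76 x 201 x 12 mm, lying flat. Origin: centre of the underside.

How it is judged (in metres and radians):
At the end, for the whole second after the job is handed in: Two-bay tray: bearing and one key set; three-bay tray: clamp pad, block and the other key set; one thing per bay (origin in the bay outline), underside within 3 mm of the bay floor, upright within 0.08 rad, released and at rest. Tape measure, masking tape and pliers moved under 20 mm ((((x of bearing_1 in the frame of tray_two between -0.065 and 0.065 m and y of bearing_1 in the frame of tray_two between -0.088 and 0.088 m and z of bearing_1 in the frame of tray_two between 0 and 0.006 m and angle between bearing_1's own z axis and vertical below 0.08 rad) and (x of keys_1 in the frame of tray_two between -0.065 and 0.065 m and y of keys_1 in the frame of tray_two between -0.088 and 0.088 m and z of keys_1 in the frame of tray_two between 0 and 0.006 m and angle between keys_1's own z axis and vertical below 0.08 rad) and (y of bearing_1 in the frame of tray_two between -0.086 and -0.002 m or y of keys_1 in the frame of tray_two between -0.086 and -0.002 m) and (y of bearing_1 in the frame of tray_two between 0.002 and 0.086 m or y of keys_1 in the frame of tray_two between 0.002 and 0.086 m) and (x of pad in the frame of tray_three between -0.065 and 0.065 m and y of pad in the frame of tray_three between -0.132 and 0.132 m and z of pad in the frame of tray_three between 0 and 0.006 m and angle between pad's own z axis and vertical below 0.08 rad) and (x of block in the frame of tray_three between -0.065 and 0.065 m and y of block in the frame of tray_three between -0.132 and 0.132 m and z of block in the frame of tray_three between 0 and 0.006 m and angle between block's own z axis and vertical below 0.08 rad) and (x of keys_2 in the frame of tray_three between -0.065 and 0.065 m and y of keys_2 in the frame of tray_three between -0.132 and 0.132 m and z of keys_2 in the frame of tray_three between 0 and 0.006 m and angle between keys_2's own z axis and vertical below 0.08 rad) and (y of pad in the frame of tray_three between -0.13 and -0.046 m or y of block in the frame of tray_three between -0.13 and -0.046 m or y of keys_2 in the frame of tray_three between -0.13 and -0.046 m) and (y of pad in the frame of tray_three between -0.042 and 0.042 m or y of block in the frame of tray_three between -0.042 and 0.042 m or y of keys_2 in the frame of tray_three between -0.042 and 0.042 m) and (y of pad in the frame of tray_three between 0.046 and 0.13 m or y of block in the frame of tray_three between 0.046 and 0.13 m or y of keys_2 in the frame of tray_three between 0.046 and 0.13 m)) or ((x of bearing_1 in the frame of tray_two between -0.065 and 0.065 m and y of bearing_1 in the frame of tray_two between -0.088 and 0.088 m and z of bearing_1 in the frame of tray_two between 0 and 0.006 m and angle between bearing_1's own z axis and vertical below 0.08 rad) and (x of keys_2 in the frame of tray_two between -0.065 and 0.065 m and y of keys_2 in the frame of tray_two between -0.088 and 0.088 m and z of keys_2 in the frame of tray_two between 0 and 0.006 m and angle between keys_2's own z axis and vertical below 0.08 rad) and (y of bearing_1 in the frame of tray_two between -0.086 and -0.002 m or y of keys_2 in the frame of tray_two between -0.086 and -0.002 m) and (y of bearing_1 in the frame of tray_two between 0.002 and 0.086 m or y of keys_2 in the frame of tray_two between 0.002 and 0.086 m) and (x of pad in the frame of tray_three between -0.065 and 0.065 m and y of pad in the frame of tray_three between -0.132 and 0.132 m and z of pad in the frame of tray_three between 0 and 0.006 m and angle between pad's own z axis and vertical below 0.08 rad) and (x of block in the frame of tray_three between -0.065 and 0.065 m and y of block in the frame of tray_three between -0.132 and 0.132 m and z of block in the frame of tray_three between 0 and 0.006 m and angle between block's own z axis and vertical below 0.08 rad) and (x of keys_1 in the frame of tray_three between -0.065 and 0.065 m and y of keys_1 in the frame of tray_three between -0.132 and 0.132 m and z of keys_1 in the frame of tray_three between 0 and 0.006 m and angle between keys_1's own z axis and vertical below 0.08 rad) and (y of pad in the frame of tray_three between -0.13 and -0.046 m or y of block in the frame of tray_three between -0.13 and -0.046 m or y of keys_1 in the frame of tray_three between -0.13 and -0.046 m) and (y of pad in the frame of tray_three between -0.042 and 0.042 m or y of block in the frame of tray_three between -0.042 and 0.042 m or y of keys_1 in the frame of tray_three between -0.042 and 0.042 m) and (y of pad in the frame of tray_three between 0.046 and 0.13 m or y of block in the frame of tray_three between 0.046 and 0.13 m or y of keys_1 in the frame of tray_three between 0.046 and 0.13 m))) and linear speed of each of bearing_1, keys_1, keys_2, pad, block below 0.02 m/s and angular speed of each of bearing_1, keys_1, keys_2, pad, block below 0.2 rad/s); the robot touches nothing.
It fails at once if the tape measure was moved by more than 20 mm (distance of tape from where it was at the start of the episode above 0.02 m).
It fails at once if the masking tape was moved by more than 20 mm (distance of roll from where it was at the start of the episode above 0.02 m).
It fails at once if the pliers was moved by more than 20 mm (distance of plier from where it was at the start of the episode above 0.02 m).
It also fails if it takes over 136 s, if anything falls off the work surface, if the arm or the gripper's body presses on something with over 40 N, if the wrist force passes 120 N, or if a joint passes its speed limit or range.

## Robot

A 6-joint arm with a two-finger parallel gripper is mounted at the origin on a cart in front of the work surface, level with it; the furniture and walls round the work are solid. World frame = base frame: x ahead of the robot, y to its left, z up, the work surface at z = 0. Lengths are in mm, angles in rad, forces in N, time in s.
With the tool pointing down it reaches from about 275 to 875 mm from the base axis. Payload 12.5 kg.
Tool frame: the origin (TCP) lies where the fingers leave the gripper's body, on its centre line; the fingertips stand 73 mm ahead of it and the grasp point (between the pads) lies 54 mm ahead of it (manip.hold_point_z is the distance from the TCP to the grasp point, in mm); z points along the fingers, y is the line along which they close (so a half turn about z gives the same grasp; the last joint's range is limited). The gripper opens to 85 mm and grips with 20 to 120 N. Pads are 22 mm wide; open, the fingers measure 114 mm over their backs; the gripper's body (76 mm by 85 mm) begins 54 mm behind the grasp point. The pads swing forward as they close: fully open they stand 13 mm farther back than shut.
Start: joints at [-1.226, 0.351, 1.652, -0, 1.139, -0.085], TCP at [229.196, -499.954, 303.89] pointing down, gripper open.
Joint ranges: [-2.75, 2.75], [-0.79, 2.1], [0.01, 2.65], [-1.57, 4.71], [0.07, 3.14], [-2.87, 2.87]. Speed limits (rad/s): [2.22, 2.22, 2.79, 3.14, 3.14, 3.14].

## Interface

Orientations are given as a rotation vector (axis times angle).
In Python, from bench import readout, camera, ticket, manip gives the robot as it stands.
- The arm moves only by the tool apply_moves, never from a script. Its argument "commands" is a list of rows, each a list of 3 entries, a list of its own where there are three numbers: the closure, from -1 (fully open) to 1 (shut), then the shift along the tool's x, y, z each as a share of 0.12 m, from -1 to 1, then the turn about the tool's z as a share of 2 pi rad, from -1 to 1. In form: [[gripper, [x, y, z], spin], ...]. A call has 1 to 12 rows; each row is the pose to reach, as a shift and turn from the pose commanded when the call began, along the tool's axes at that moment, turning the shorter way round; what a row does not reach only later rows make up. A row lasts 1/10 s, in which the tool goes at most 50 mm and 8.59 degrees, less where a joint would pass 70% of its speed; a pose out of reach is approached as far as the arm can. A call with a number of a shift or a turn outside -1 to 1 is refused whole. A call with a gripper value outside its range is refused whole. The fingers move at their own pace and stop on an object; the grip force is fixed at half the most. Time passes only in rows, so rows that repeat a pose let the fingers close. It gives the time, the measured TCP pose, the force, the opening and the grip force at its end, in the units of the state.
- readout.sense(): the state, without advancing time (a new reading comes with each control period).
- camera(name): name is "scene" or "top" or "wrist"; returns a dict with "img" (400x640x3 uint8, red, green, blue), "vfov" (degrees; the focal length in pixels is half the picture's height over the tangent of half this angle, whatever the lens; pixels are square), "cx", "cy" (the principal point, pixels), "camera_from_world" (4x4, takes a point from world to camera coordinates). Camera axes: x right, y down, z forward; pixel columns grow to the right and rows downward; lengths in mm; the calibration is good to about 2 mm. A picture is of the moment at which its call begins. There is no depth.
- ticket.finish_job(): hands the job in; it is judged then, once.
The state is a dict: "clock": time; "q": joint angles; "qd": joint speeds; "effort": joint torques, N m; "position": TCP position; "orientation": TCP orientation; "force": force on the tool from outside, world axes, zero at the start; "wrist_torque": the same for the moment, N m; "gripper_width": opening from 0.0 (shut) to 1.0 (fully open); "finger_force": force on a finger pad.
Only numpy, scipy, OpenCV 4.12 (cv2) and the standard library are available. Lean on these libraries where they do the work, as an engineer would, in place of code of your own. Each camera call takes 0.05 s, during which the arm holds its last target. There are 200 camera calls.

## Working session

There is one attempt and no reset: what is moved stays moved. The work goes in short steps, Python scripts to look and compute and a tool call to move; the robot and the scene stay as the last step left them, time stands still between calls to the robot, and variables do not carry over. Pictures are saved under pics/ and viewed, at most 14 in all, crops included, and the job is handed in when it is done.

Besides the shell and the picture viewer there is one more tool, called as name(argument=value, ...), one argument or row to a line, values as JSON. apply_moves: Moves the arm, as the interface text tells. Its arguments: {"type":"object","properties":{"commands":{"type":"array","items":{"type":"array"}}},"required":["commands"]}

```bash
mkdir -p pics
cat > h.py <<'E'
import numpy as np, cv2
from bench import readout, camera, ticket, manip
def save(c,n): cv2.imwrite('pics/'+n,cv2.cvtColor(c['img'],cv2.COLOR_RGB2BGR))
def ray(c,u,v,z):
    f=200/np.tan(np.radians(c['vfov'])/2); T=c['camera_from_world']; R=T[:3,:3];o=-R.T@T[:3,3]
    d=R.T@np.array([(u-c['cx'])/f,(v-c['cy'])/f,1]); return o+d*(z-o[2])/d[2]
def proj(c,p):
    f=200/np.tan(np.radians(c['vfov'])/2); T=c['camera_from_world']; q=T[:3,:3]@np.array(p)+T[:3,3]
    return f*q[0]/q[2]+c['cx'], f*q[1]/q[2]+c['cy']
E
python3 - <<'E'
from h import *
import pickle
d={}
for n in ['scene','top','wrist']:
    c=camera(n); save(c,n+'0.png'); d[n]=c
    T=c['camera_from_world']; print(n,c['vfov'],c['cx'],c['cy'],(-T[:3,:3].T@T[:3,3]).round(),T[:3,:3].round(2).tolist())
pickle.dump(d,open('c0.pkl','wb'))
s=readout.sense(); print(s)
print(manip.hold_point_z)
E
```

```text
scene 48.250152065274605 327.6954511796516 198.22372545247063 [-540. -897. 1084.] [[0.64, -0.77, -0.02], [-0.47, -0.37, -0.81], [0.61, 0.53, -0.59]]
top 50.77252047115363 318.8906051987098 200.85359800863407 [ 426.   17. 1406.] [[-0.02, -1.0, -0.01], [-1.0, 0.03, -0.09], [0.09, 0.01, -1.0]]
wrist 58.534956397728656 313.76407400133934 204.22774289363196 [ 290. -472.  373.] [[0.42, -0.91, -0.0], [-0.88, -0.4, 0.26], [-0.24, -0.11, -0.97]]
{'clock': 0.15, 'q': array([-1.22557136e+00,  3.51095651e-01,  1.65224063e+00,  2.16692999e-05,
        1.13912269e+00, -8.46056359e-02]), 'qd': array([ 0.00033886, -0.00272109, -0.00242617, -0.00015666,  0.00068744,
       -0.00036379]), 'effort': array([ 1.81877817e-04, -5.06250715e+01, -2.91502512e+01, -1.54487902e-04,
        3.34939017e-03, -1.29310757e-05]), 'position': array([ 229.15664116, -499.78805693,  303.50514088]), 'orientation': array([-3.06847995e+00, -6.69793086e-01,  1.46137835e-04]), 'force': array([ 0.18649491,  0.23343041, -0.29908336]), 'wrist_torque': array([-0.05451393,  0.0139446 ,  0.0637237 ]), 'finger_force': 0.0, 'gripper_width': 1.001928773251136}
53.900000000000006
```

View pics/top0.png

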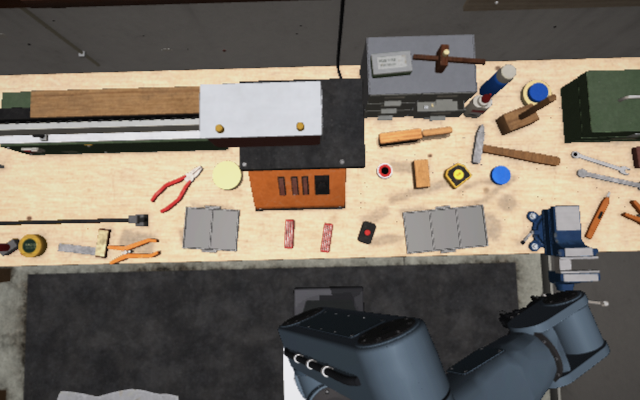

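View pics/scene0.png

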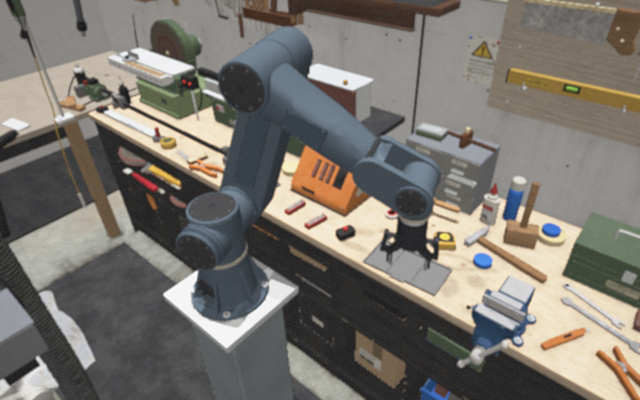

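Top view: two-bay tray near (211,229), three-bay tray (445,229), keys (289,233) and (327,237), pad (367,232), bearing (385,171), block (421,174), tape (457,176), roll (227,175), pliers (177,188). In the scene view the arm hovers over the three-bay tray.

```bash
cat >> h.py <<'E'
def rect(c,m,z,box=None):
    if box:
        b=np.zeros_like(m,np.uint8); u0,v0,u1,v1=box; b[v0:v1,u0:u1]=1; m=m.astype(np.uint8)*b
    m=cv2.morphologyEx(m.astype(np.uint8),cv2.MORPH_CLOSE,np.ones((5,5)))
    cs=max(cv2.findContours(m,cv2.RETR_EXTERNAL,cv2.CHAIN_APPROX_NONE)[0],key=cv2.contourArea)
    P=np.array([ray(c,u,v,z)[:2] for u,v in cs[:,0,:]],np.float32)
    (x,y),(w,h),a=cv2.minAreaRect(P)
    # yaw of the long axis (deg, world), in (-90,90]
    L=a if w>h else a+90
    L=(L+90)%180-90
    return round(x,1),round(y,1),round(max(w,h),1),round(min(w,h),1),round(L,1)
E
python3 - <<'E'
from h import *
import pickle
c=pickle.load(open('c0.pkl','rb'))['top']
hsv=cv2.cvtColor(c['img'],cv2.COLOR_RGB2HSV); H,S,V=[hsv[...,i].astype(int) for i in range(3)]
red=((H<8)|(H>172))&(S>90)
print('k1',rect(c,((H<9)|(H>170))&(S>60)|(V<90),20,(278,212,302,255)))
print('k2',rect(c,((H<9)|(H>170))&(S>60)|(V<90),20,(315,215,340,258)))
print('pad',rect(c,(V<90)|red,28,(352,215,382,248)))
print('bear',rect(c,(V<90)|red|(S<50),15,(372,160,397,183)))
print('block wood')
for z in(0,45): print(rect(c,(S>120)&(V>100),z,(410,156,432,193)))
print('t2',rect(c,(S<50)&(V<170),9,(175,195,248,262)))
print('t3',rect(c,(S<50)&(V<170),9,(396,195,495,262)))
big=cv2.resize(c['img'][150:270,170:500],None,fx=2.4,fy=2.4,interpolation=cv2.INTER_CUBIC)
cv2.imwrite('pics/top_big.png',big[...,::-1])
E
```

```text
k1 (440.0, 130.6, 92.1, 28.7, -3.7)
k2 (425.9, 7.9, 94.1, 28.2, -9.7)
pad (439.4, -123.1, 66.0, 42.1, -20.3)
bear (642.8, -183.1, 66.3, 50.6, 87.7)
block wood
(631.4, -316.5, 91.9, 45.8, 3.0)
(624.8, -305.8, 88.9, 44.3, 3.0)
t2 (463.7, 390.4, 179.3, 152.0, 85.2)
t3 (430.9, -381.0, 320.6, 183.8, 88.6)
```

View pics/top_big.png

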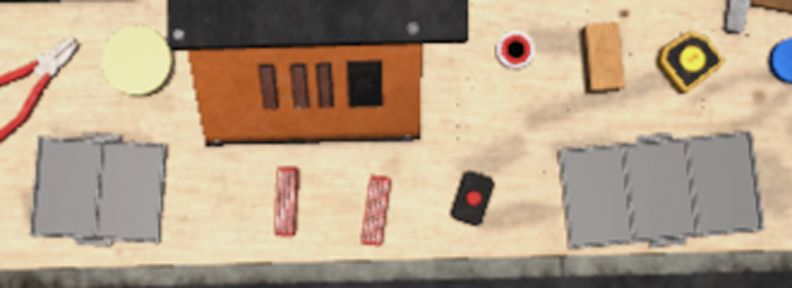

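View pics/wrist0.png

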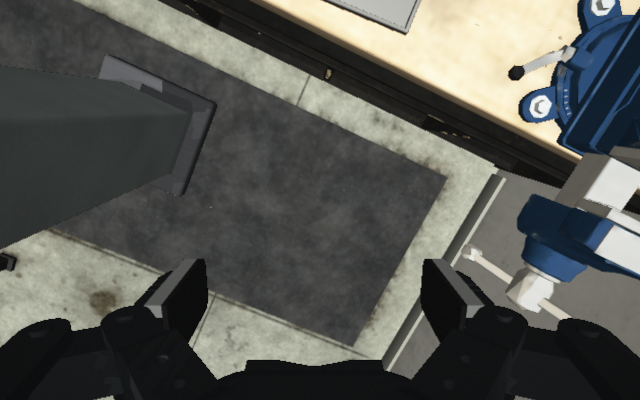

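Crop shows each item clearly: two-bay corners about (40,137),(166,145),(162,242),(32,236); three-bay (560,150),(750,132),(762,230),(570,246). The wrist view is mostly floor, with a tray corner at top. Key, pad and block sizes match; moving to hover for a better look.

apply_moves(
  commands=[
    [-1,[0.97,-0.014,0],0.0684],
    [-1,[0.97,-0.014,0],0.0684],
    [-1,[0.97,-0.014,0],0.0684],
    [-1,[0.97,-0.014,0],0.0684],
    [-1,[0.97,-0.014,0],0.0684],
  ],
)

```text
clock: 0.65
position: [334.4, -449.8, 303.7]
orientation: [-3.141, -0.005, 0.001]
force: [-0.3, 0.0, 0.5]
gripper_width: 0.999
finger_force: 0.0
```

apply_moves(
  commands=[
    [-1,[1,-0.5,0],0],
    [-1,[1,-0.5,0],0],
    [-1,[1,-0.5,0],0],
    [-1,[1,-0.5,0],0],
  ],
)

```text
clock: 1.05
position: [456.3, -388.8, 303.6]
orientation: [-3.141, -0.008, -0.001]
force: [-1.0, 0.5, 0.4]
gripper_width: 1.003
finger_force: 0.0
```

apply_moves(
  commands=[
    [-1,[0.55,-0.5,0],0],
    [-1,[0.55,-0.5,0],0],
    [-1,[0.55,-0.5,0],0],
    [-1,[0.55,-0.5,0],0],
  ],
)

```text
clock: 1.45
position: [519.6, -330.5, 303.7]
orientation: [3.142, 0.003, -0.001]
force: [-0.3, 0.0, 0.2]
gripper_width: 0.996
finger_force: 0.0
```

Run:
```python
from h import *
import pickle
s=readout.sense(); print(s['clock'],s['position'],s['orientation'],s['gripper_width'])
c=camera('wrist'); save(c,'w1.png'); pickle.dump(c,open('w1.pkl','wb'))
t=pickle.load(open('c0.pkl','rb'))['top']
for n,P in dict(t2=[(40,137),(166,145),(162,242),(32,236)],t3=[(560,150),(750,132),(762,230),(570,246)]).items():
    W=np.array([ray(t,u/2.4+170,v/2.4+150,9)[:2] for u,v in P]); print(n,W.mean(0).round(1),[np.linalg.norm(W[i]-W[i-1]).round() for i in range(4)])
    e=W[0]-W[3]+W[1]-W[2]; f=W[0]-W[1]+W[3]-W[2]; print(np.degrees(np.arctan2(e[1],e[0])),np.degrees(np.arctan2(-f[0],f[1])))
```

```text
1.45 [ 519.62256915 -330.54757265  303.67585128] [ 3.14156307e+00  2.72898279e-03 -1.04244518e-03] 0.995525401097423
t2 [462.3 387.3] [np.float64(137.0), np.float64(176.0), np.float64(134.0), np.float64(180.0)]
-3.6655951228080355 -4.529932595419604
t3 [ 443.9 -384.5] [np.float64(132.0), np.float64(263.0), np.float64(135.0), np.float64(263.0)]
3.5938254816837434 3.668157165408831
```

View pics/w1.png

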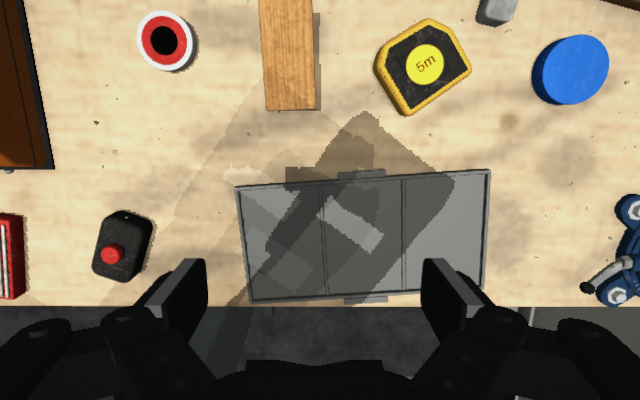

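Wrist view: block front edge (267,109)-(313,108), bearing centred near (166,41), pad at (123,246), tray three corners about (237,187),(490,170),(481,286),(253,301); tape at (423,66), clear of the block.

Run:
```python
from h import *
import pickle
c=pickle.load(open('w1.pkl','rb'))
P=lambda u,v,z: ray(c,u,v,z)[:2].round(1)
W=np.array([ray(c,u,v,9)[:2] for u,v in [(237,187),(490,170),(481,286),(253,301)]]); print('t3',W.round(1).tolist(),W.mean(0))
e=W[0]-W[1]; print('yaw',np.degrees(np.arctan2(-e[0],e[1])),np.linalg.norm(e))
hsv=cv2.cvtColor(c['img'],cv2.COLOR_RGB2HSV); H,S,V=[hsv[...,i].astype(int) for i in range(3)]
print('pad',rect(c,(V<75),28,(80,200,160,295)))
red=((H<8)|(H>172))&(S>130)
print('button',rect(c,red,40,(95,235,130,270)))
print('bear red',rect(c,red|(V<60),15,(130,5,205,80)))
m=((S<60)&(V>200)).astype(np.uint8); 
print('bear all',rect(c,((S<40)&(V>190))|red|(V<60),15,(130,5,205,80)))
b=(S>95)&(H>8)&(H<22)
print('block',rect(c,b,45,(250,0,325,125)))
print('block edge',P(267,109,45),P(313,108,45),P(258,0,45),P(311,0,45))
print('tape left',P(376,70,37),P(376,70,0))
s=cv2.imread('pics/w1.png')[0:320,220:520]
```

```text
t3 [[506.0, -250.6], [524.5, -512.0], [392.6, -519.3], [373.0, -261.7]] [ 449.04470224 -385.88565482]
yaw 4.059285185930626 262.0930971558382
pad (446.5, -132.3, 78.8, 50.2, -20.9)
button (444.2, -127.7, 25.4, 19.2, -47.3)
bear red (645.6, -191.6, 40.9, 40.3, 45.1)
bear all (645.5, -191.9, 51.0, 50.4, 45.2)
block (628.3, -308.2, 88.6, 45.1, 2.5)
block edge [ 584.8 -288.9] [ 585.8 -329.7] [ 671.6 -284.3] [ 671.7 -327.9]
tape left [ 618.4 -385.4] [ 621.9 -391.5]
```

apply_moves(
  commands=[
    [-0.6,[0.88,-0.185,0.6],-0.008],
    [-0.6,[0.88,-0.185,0.6],-0.008],
    [-0.6,[0.88,-0.185,0.6],-0.008],
    [-0.6,[0.88,-0.185,0.6],-0.008],
    [-0.6,[0.88,-0.185,0.6],-0.008],
  ],
)

```text
clock: 2.0
position: [624.9, -309.1, 231.6]
orientation: [-3.14, -0.078, 0.002]
force: [-0.7, 0.8, -0.4]
gripper_width: 0.799
finger_force: 0.0
```

apply_moves(
  commands=[
    [-0.6,[0,0,0.5],0],
    [-0.6,[0,0,0.7],0],
    [-0.6,[0,0,0.9],0],
    [-0.6,[0,0,1],0],
    [-0.6,[0,0,1],0],
  ],
)

```text
clock: 2.5
position: [624.8, -308.6, 111.7]
orientation: [-3.14, -0.077, 0.002]
force: [-0.1, -0.2, 1.6]
gripper_width: 0.801
finger_force: 0.0
```

apply_moves(
  commands=[
    [-0.6,[0,0,0.1],0],
    [-0.6,[0,0,0.21],0],
    [-0.6,[0,0,0.21],0],
    [1,[0,0,0.21],0],
    [1,[0,0,0.21],0],
    [1,[0,0,0.21],0],
    [1,[0,0,0.21],0],
    [1,[0,0,0.21],0],
    [1,[0,0,0.21],0],
    [1,[0,0,0.21],0],
  ],
)

```text
clock: 3.5
position: [626.3, -307.8, 87.4]
orientation: [3.14, 0.079, 0.002]
force: [0.2, -0.8, 5.4]
gripper_width: 0.521
finger_force: 62.8
```

apply_moves(
  commands=[
    [1,[0,0,-0.4],0],
    [1,[0,0,-0.83],0],
    [1,[0,0,-0.83],0],
    [1,[0,0,-0.83],0],
  ],
)

```text
clock: 3.9
position: [626.1, -307.8, 187.4]
orientation: [3.14, 0.079, 0.003]
force: [-0.3, -0.0, -1.4]
gripper_width: 0.514
finger_force: 62.3
```

apply_moves(
  commands=[
    [1,[-0.3,0.25,0],0],
    [1,[-0.77,0.66,0],0],
    [1,[-0.77,0.66,0],0],
    [1,[-0.77,0.66,0],0],
    [1,[-0.77,0.66,0],0],
  ],
)

```text
clock: 4.4
position: [537.1, -391.2, 184.7]
orientation: [-3.139, -0.077, 0.003]
force: [0.2, 0.2, -1.4]
gripper_width: 0.519
finger_force: 62.3
```

apply_moves(
  commands=[
    [1,[-0.3,0.25,0],0],
    [1,[-0.755,0.65,0],0],
    [1,[-0.755,0.65,0],0],
    [1,[-0.755,0.65,0],0],
    [1,[-0.755,0.65,0],0],
  ],
)

```text
clock: 4.9
position: [451.7, -473.1, 185.5]
orientation: [-3.139, -0.079, 0.001]
force: [0.9, 0.2, -1.8]
gripper_width: 0.515
finger_force: 62.3
```

Run:
```python
from h import *
import pickle
s=readout.sense(); print(s['clock'],s['position'],s['orientation'],s['gripper_width'])
c=camera('wrist'); save(c,'w2.png'); pickle.dump(c,open('w2.pkl','wb'))
```

```text
4.9 [ 451.73542944 -473.07502319  185.49937301] [-3.13943994e+00 -7.94629194e-02  6.78485841e-04] 0.5152397432176755
```

View pics/w2.png

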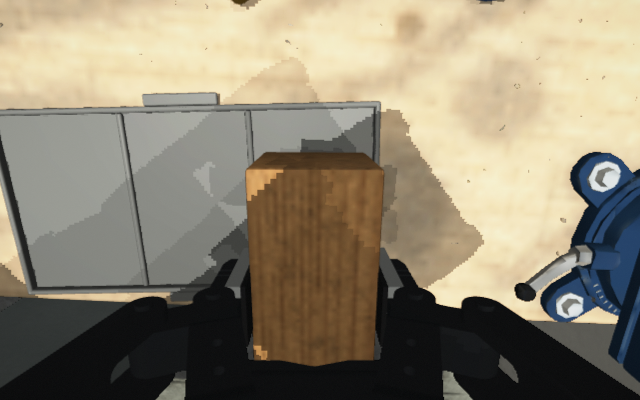

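Block held above the right-hand bay; far-right tray corner at (380,102), ribs meeting the far rim at (249,110) and (121,113). Check that against the tray pose.

Run:
```python
from h import *
import pickle
c=pickle.load(open('w2.pkl','rb'))
A=ray(c,380,102,9);B=ray(c,0,112,9);R1=ray(c,249,110,6);R2=ray(c,121,113,6)
print(A,B,np.linalg.norm(A-B),R1,R2)
e=B-A; y=np.arctan2(-e[0],e[1]); print(np.degrees(y)); 
for a in (y,.064):
  ex=np.array([np.cos(a),np.sin(a)]); ey=np.array([-np.sin(a),np.cos(a)]); C=A[:2]-69*ex+134*ey; print(C, [(C+k*ey).round(1).tolist() for k in(-88,0,88)])
```

```text
[ 524.10233226 -513.0798133     9.        ] [ 504.68164706 -260.58869459    9.        ] 253.23690103071314 [ 514.47139805 -425.9905836     6.        ] [ 508.06138083 -339.62755298    6.        ]
4.3983199282863605
[ 445.02910507 -384.76603874] [[451.8, -472.5], [445.0, -384.8], [438.3, -297.0]]
[ 446.67344938 -383.7671376 ] [[452.3, -471.6], [446.7, -383.8], [441.0, -295.9]]
```

apply_moves(
  commands=[
    [1,[0,0,0.4],0],
    [1,[0,0,0.65],0],
    [1,[0,0,0.75],0],
    [1,[0,0,0.8],0],
    [1,[0,0,0.8],0],
    [-0.4,[0,0,0.8],0],
    [-0.4,[0,0,0.8],0],
    [-0.4,[0,0,0.8],0],
    [-0.4,[0,0,0.8],0],
  ],
)

```text
clock: 5.85
position: [451.2, -474.0, 90.6]
orientation: [3.14, 0.079, 0.001]
force: [-0.8, -0.9, 0.2]
gripper_width: 0.697
finger_force: 0.0
```

apply_moves(
  commands=[
    [-0.4,[0,0,-0.3],0],
    [-0.4,[0,0,-0.7],0],
    [-0.4,[0,0,-1],0],
    [-0.4,[0,0,-1],0],
    [-0.4,[0,0,-1],0],
  ],
)

```text
clock: 6.35
position: [451.0, -474.0, 210.8]
orientation: [3.14, 0.079, 0.001]
force: [-0.2, -0.5, 0.2]
gripper_width: 0.699
finger_force: 0.0
```

apply_moves(
  commands=[
    [-0.4,[0,-0.4,0],0.008],
    [-0.4,[0,-1,0],0.008],
    [-0.4,[0,-1,0],0.008],
    [-0.4,[0,-1,0],0.008],
  ],
)

```text
clock: 6.75
position: [444.5, -351.2, 208.8]
orientation: [-3.139, -0.003, 0.004]
force: [0.2, -1.1, -0.1]
gripper_width: 0.701
finger_force: 0.0
```

apply_moves(
  commands=[
    [-0.4,[0,-0.4,0],0],
    [-0.4,[0,-1,0],0],
    [-0.4,[0,-1,0],0],
    [-0.4,[0,-1,0],0],
  ],
)

```text
clock: 7.15
position: [444.8, -232.3, 209.3]
orientation: [-3.14, -0.003, 0.003]
force: [-0.6, -0.6, 0.3]
gripper_width: 0.702
finger_force: 0.0
```

apply_moves(
  commands=[
    [-0.4,[-0.06,-0.35,0],0],
    [-0.4,[-0.12,-0.7,0],0],
    [-0.4,[-0.12,-0.7,0],0],
    [-0.4,[-0.12,-0.7,0],0],
  ],
)

```text
clock: 7.55
position: [431.0, -150.7, 210.0]
orientation: [3.141, 0.001, -0.0]
force: [-0.1, -0.1, 1.0]
gripper_width: 0.703
finger_force: 0.0
```

Run:
```python
from h import *
import pickle
s=readout.sense(); print(s['clock'],s['position'],s['orientation'],s['gripper_width'])
c=camera('wrist'); save(c,'w3.png'); pickle.dump(c,open('w3.pkl','wb'))
```

```text
7.55 [ 431.02601153 -150.73667241  209.998076  ] [ 3.14136390e+00  1.10346408e-03 -1.79993573e-04] 0.7025511019682544
```

View pics/w3.png

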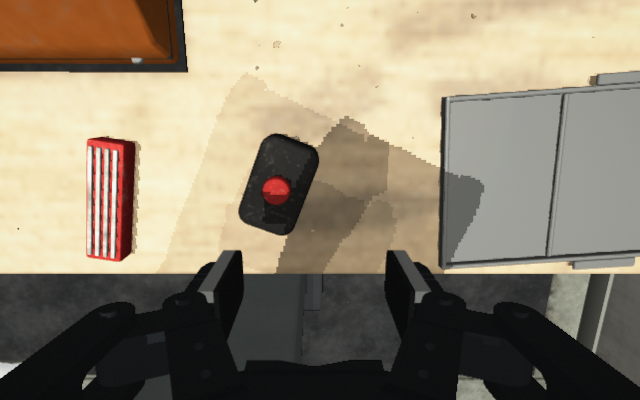

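Pad fully in view at (279,184) with button at (276,191); key set top face about (88,147),(120,150),(118,260),(86,258).

Run:
```python
from h import *
import pickle
c=pickle.load(open('w3.pkl','rb'))
hsv=cv2.cvtColor(c['img'],cv2.COLOR_RGB2HSV); H,S,V=[hsv[...,i].astype(int) for i in range(3)]
red=((H<8)|(H>172))&(S>130)
print('pad',rect(c,(V<60)|red,28,(225,120,330,240)),rect(c,(V<60)|red,14,(225,120,330,240)))
print('button',rect(c,red,40,(255,170,300,210)))
print('keys',rect(c,red,20,(75,125,135,270)))
W=np.array([ray(c,*p,20)[:2] for p in[(88,147),(120,150),(118,260),(86,258)]]);print(W.round(1).tolist(),W.mean(0))
print('t3 corner',ray(c,443,97,9),ray(c,443,268,9))
```

```text
pad (443.6, -125.3, 69.8, 42.5, -20.9) (440.6, -123.8, 73.7, 44.9, -20.9)
button (443.2, -124.8, 20.5, 19.3, -0.9)
keys (429.2, 2.4, 95.8, 33.8, -9.4)
[[470.0, 12.1], [467.9, -10.7], [381.9, 2.9], [383.6, 27.8]] [425.85532666   8.0218383 ]
t3 corner [ 505.25302868 -244.38698168    9.        ] [ 370.2301495  -257.38905651    9.        ]
```

apply_moves(
  commands=[
    [-0.7,[0.103,-0.214,0.1],0.058],
    [-0.7,[0.103,-0.214,0.1],0.058],
    [-0.7,[0.103,-0.214,0.1],0.058],
    [-0.7,[0.103,-0.214,0.1],0.058],
    [-0.7,[0.103,-0.214,0.1],0.058],
  ],
)

```text
clock: 8.1
position: [443.2, -125.4, 198.1]
orientation: [3.09, -0.568, -0.0]
force: [0.7, 0.4, 0.1]
gripper_width: 0.847
finger_force: 0.0
```

apply_moves(
  commands=[
    [-0.7,[0,0,0.4],0],
    [-0.7,[0,0,0.7],0],
    [-0.7,[0,0,0.9],0],
    [-0.7,[0,0,1],0],
    [-0.7,[0,0,1],0],
    [1,[0,0,1],0],
    [1,[0,0,1],0],
    [1,[0,0,1],0],
    [1,[0,0,1],0],
    [1,[0,0,1],0],
    [1,[0,0,1],0],
    [1,[0,0,1],0],
  ],
)

```text
clock: 9.3
position: [443.7, -124.7, 79.8]
orientation: [3.089, -0.569, 0.004]
force: [-0.9, -0.3, 6.7]
gripper_width: 0.499
finger_force: 61.7
```

apply_moves(
  commands=[
    [1,[0,0,-0.3],0],
    [1,[0,0,-0.6],0],
    [1,[0,0,-0.83],-0.02],
    [1,[0,0,-0.83],-0.04],
    [1,[0,0,-0.83],-0.069],
    [1,[0,0,-0.83],-0.069],
    [1,[0,0,-0.83],-0.069],
  ],
)

```text
clock: 10.0
position: [443.1, -124.4, 178.8]
orientation: [3.139, 0.109, 0.002]
force: [-0.8, 0.1, -1.0]
gripper_width: 0.499
finger_force: 62.0
```

apply_moves(
  commands=[
    [1,[0,0.3,0],0],
    [1,[-0.03,0.7,0],0],
    [1,[-0.065,1,0],0],
    [1,[-0.065,1,0],0],
  ],
)

```text
clock: 10.4
position: [443.5, -248.3, 178.6]
orientation: [3.138, 0.101, 0.003]
force: [0.0, 0.8, -1.0]
gripper_width: 0.497
finger_force: 62.0
```

apply_moves(
  commands=[
    [1,[0,0.4,0],0],
    [1,[-0.03,0.7,0],0],
    [1,[-0.065,1,0],0],
    [1,[-0.065,1,0],0],
  ],
)

```text
clock: 10.8
position: [443.8, -368.1, 178.4]
orientation: [3.138, 0.103, 0.002]
force: [-0.5, -0.2, -1.1]
gripper_width: 0.502
finger_force: 62.1
```

apply_moves(
  commands=[
    [1,[0,0.163,0.3],0],
    [1,[0,0.163,0.3],0],
    [1,[0,0.163,0.3],0],
    [1,[0,0.163,0.3],0],
  ],
)

```text
clock: 11.2
position: [445.8, -383.8, 143.1]
orientation: [3.139, 0.109, 0.001]
force: [1.1, 0.1, -1.0]
gripper_width: 0.495
finger_force: 62.0
```

apply_moves(
  commands=[
    [1,[0,0,0.25],0],
    [1,[0,0,0.4],0],
    [1,[0,0,0.48],0],
    [1,[0,0,0.505],0],
    [1,[0,0,0.505],0],
    [-0.35,[0,0,0.505],0],
    [-0.35,[0,0,0.505],0],
    [-0.35,[0,0,0.505],0],
    [-0.35,[0,0,0.505],0],
  ],
)

```text
clock: 12.1
position: [445.4, -384.5, 81.5]
orientation: [3.139, 0.109, 0.0]
force: [-1.0, 0.5, 0.2]
gripper_width: 0.675
finger_force: 0.0
```

apply_moves(
  commands=[
    [-0.35,[0,0,-0.3],0],
    [-0.35,[0,0,-0.7],0],
    [-0.35,[0,0,-1],0],
    [-0.35,[0,0,-1],0],
    [-0.35,[0,0,-1],0],
  ],
)

```text
clock: 12.6
position: [445.4, -384.5, 201.7]
orientation: [3.139, 0.109, 0.001]
force: [0.2, 0.5, -1.0]
gripper_width: 0.677
finger_force: 0.0
```

apply_moves(
  commands=[
    [-0.35,[0,-0.4,0],0.011],
    [-0.35,[0,-1,0],0.011],
    [-0.35,[0,-1,0],0.011],
    [-0.35,[0,-1,0],0.011],
  ],
)

```text
clock: 13.0
position: [436.3, -262.0, 199.8]
orientation: [-3.139, -0.004, 0.005]
force: [0.1, -0.6, 0.3]
gripper_width: 0.674
finger_force: 0.0
```

apply_moves(
  commands=[
    [-0.35,[0,-0.4,0],0],
    [-0.35,[0,-1,0],0],
    [-0.35,[0,-1,0],0],
    [-0.35,[0,-1,0],0],
  ],
)

```text
clock: 13.4
position: [436.7, -143.0, 200.3]
orientation: [-3.141, -0.004, 0.003]
force: [-0.0, 0.5, 0.3]
gripper_width: 0.674
finger_force: 0.0
```

apply_moves(
  commands=[
    [-0.35,[0,-0.4,0],0],
    [-0.35,[0,-1,0],0],
    [-0.35,[0,-1,0],0],
    [-0.35,[0,-1,0],0],
  ],
)

```text
clock: 13.8
position: [437.2, -23.6, 200.6]
orientation: [-3.141, -0.004, 0.002]
force: [-0.6, -0.6, -0.4]
gripper_width: 0.676
finger_force: 0.0
```

apply_moves(
  commands=[
    [-0.35,[-0.117,-0.28,0.1],0.0267],
    [-0.35,[-0.117,-0.28,0.1],0.0267],
    [-0.35,[-0.117,-0.28,0.1],0.0267],
    [-0.35,[-0.117,-0.28,0.1],0.0267],
  ],
)

```text
clock: 14.2
position: [423.7, 7.7, 189.3]
orientation: [3.13, -0.262, 0.001]
force: [-0.9, 0.4, 0.3]
gripper_width: 0.674
finger_force: 0.0
```

apply_moves(
  commands=[
    [-0.35,[0,0,0.4],0],
    [-0.35,[0,0,0.7],0],
    [-0.35,[0,0,0.85],0],
    [-0.35,[0,0,0.93],0],
    [-0.35,[0,0,0.93],0],
    [1,[0,0,0.93],0],
    [1,[0,0,0.93],0],
    [1,[0,0,0.93],0],
    [1,[0,0,0.93],0],
    [1,[0,0,0.93],0],
    [1,[0,0,0.93],0],
    [1,[0,0,0.93],0],
  ],
)

```text
clock: 15.4
position: [423.6, 8.8, 78.9]
orientation: [3.13, -0.263, 0.004]
force: [-1.7, -2.1, 8.1]
gripper_width: 0.312
finger_force: 59.4
```

apply_moves(
  commands=[
    [1,[0,0,-0.3],0],
    [1,[0,0,-0.6],0],
    [1,[0,0,-0.83],-0.02],
    [1,[0,0,-0.83],-0.038],
    [1,[0,0,-0.83],-0.038],
    [1,[0,0,-0.83],-0.038],
  ],
)

```text
clock: 16.0
position: [422.8, 8.9, 177.4]
orientation: [3.14, 0.107, 0.0]
force: [0.0, -0.3, -1.4]
gripper_width: 0.31
finger_force: 60.3
```

apply_moves(
  commands=[
    [1,[0,0.4,0],0],
    [1,[0,0.8,0],0],
    [1,[0,1,0],0],
    [1,[0,1,0],0],
  ],
)

```text
clock: 16.4
position: [431.5, -113.2, 176.8]
orientation: [3.14, 0.102, -0.001]
force: [-0.8, -0.3, -2.7]
gripper_width: 0.307
finger_force: 60.3
```

apply_moves(
  commands=[
    [1,[0,0.4,0],0],
    [1,[0,0.8,0],0],
    [1,[0,1,0],0],
    [1,[0,1,0],0],
  ],
)

```text
clock: 16.8
position: [440.0, -232.5, 176.8]
orientation: [3.14, 0.104, -0.0]
force: [0.3, 0.1, -1.8]
gripper_width: 0.314
finger_force: 60.4
```

apply_moves(
  commands=[
    [1,[0,0.4,0],0],
    [1,[-0.055,0.55,0.3],0],
    [1,[-0.055,0.55,0.3],0],
    [1,[-0.055,0.55,0.3],0],
    [1,[-0.055,0.55,0.3],0],
  ],
)

```text
clock: 17.3
position: [438.6, -295.7, 141.9]
orientation: [-3.14, -0.112, -0.0]
force: [0.4, -0.8, -0.9]
gripper_width: 0.314
finger_force: 60.4
```

Run:
```python
from h import *
import pickle
s=readout.sense(); print(s['clock'],s['position'],s['orientation'],s['gripper_width'])
c=camera('wrist'); save(c,'w4.png'); pickle.dump(c,open('w4.pkl','wb'))
```

```text
17.3 [ 438.55490124 -295.70696988  141.88698521] [-3.13957209e+00 -1.11955957e-01 -3.20073090e-04] 0.3136649702957547
```

View pics/w4.png

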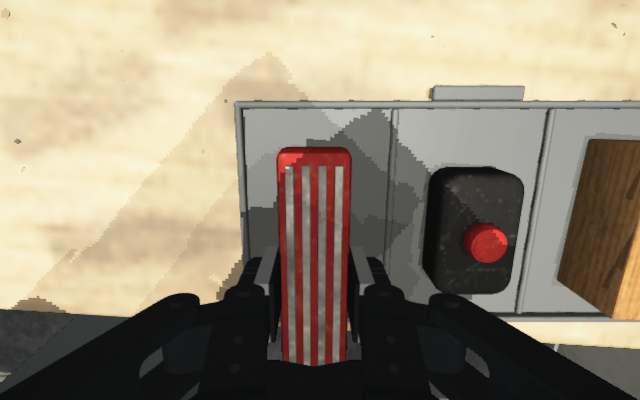

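Key set hangs over the left bay; pad (475,230) and block (610,225) sit inside their bays. Lower and release.

apply_moves(
  commands=[
    [1,[0,0,0.25],0],
    [1,[0,0,0.4],0],
    [1,[0,0,0.48],0],
    [1,[0,0,0.505],0],
    [1,[0,0,0.505],0],
    [0.0,[0,0,0.505],0],
    [0.0,[0,0,0.505],0],
    [0.0,[0,0,0.505],0],
    [0.0,[0,0,0.505],0],
  ],
)

```text
clock: 18.25
position: [438.2, -296.8, 80.9]
orientation: [3.139, 0.112, 0.0]
force: [-0.1, -0.1, -0.1]
gripper_width: 0.5
finger_force: 0.0
```

apply_moves(
  commands=[
    [0,[0,0,-0.3],0],
    [0,[0,0,-0.7],0],
    [0,[0,0,-1],0],
    [0,[0,0,-1],0],
    [-0.7,[0,0,-1],0],
  ],
)

```text
clock: 18.75
position: [438.2, -296.8, 201.1]
orientation: [3.139, 0.111, 0.002]
force: [0.8, 0.6, -0.2]
gripper_width: 0.654
finger_force: 0.0
```

apply_moves(
  commands=[
    [-0.7,[0.4,-0.17,0],0],
    [-0.7,[0.893,-0.375,0],0],
    [-0.7,[0.893,-0.375,0],0],
    [-0.7,[0.893,-0.375,0],0],
    [-0.7,[0.893,-0.375,0],0],
  ],
)

```text
clock: 19.25
position: [540.8, -244.3, 199.3]
orientation: [-3.138, -0.112, 0.004]
force: [-0.0, -0.2, -0.5]
gripper_width: 0.847
finger_force: 0.0
```

apply_moves(
  commands=[
    [-0.7,[0.4,-0.17,0],0],
    [-0.7,[0.893,-0.375,0],0],
    [-0.7,[0.893,-0.375,0],0],
    [-0.7,[0.893,-0.375,0],0],
    [-0.7,[0.893,-0.375,0],0],
  ],
)

```text
clock: 19.75
position: [644.2, -192.8, 200.0]
orientation: [-3.139, -0.11, 0.003]
force: [-0.2, -0.9, 0.3]
gripper_width: 0.849
finger_force: 0.0
```

Run:
```python
from h import *
import pickle
s=readout.sense(); print(s['clock'],s['position'],s['orientation'],s['q'].round(2))
c=camera('wrist'); 
hsv=cv2.cvtColor(c['img'],cv2.COLOR_RGB2HSV); H,S,V=[hsv[...,i].astype(int) for i in range(3)]
save(c,'w5.png')
red=(((H<8)|(H>172))&(S>130)&(V>100))
n,l,st,ce=cv2.connectedComponentsWithStats(red.astype(np.uint8))
for i in range(1,n):
    if st[i,4]>150: print(st[i],ce[i],ray(c,*ce[i],15))
i=1+np.argmax(st[1:,4]); print(rect(c,l==i,15))
c=camera('scene'); save(c,'s5.png'); cv2.imwrite('pics/s5b.png',cv2.resize(c['img'][60:300,220:540],None,fx=2,fy=2)[...,::-1])
```

```text
19.75 [ 644.17498773 -192.75929617  200.01147324] [-3.13930144e+00 -1.10282664e-01  2.64045524e-03] [-0.36  0.68  1.39 -0.    1.07  1.14]
[287 171  54  24 535] [312.94766355 180.24299065] [ 659.68303415 -191.03335077   15.        ]
(658.6, -192.0, 39.0, 15.9, -89.5)
```

View pics/s5b.png

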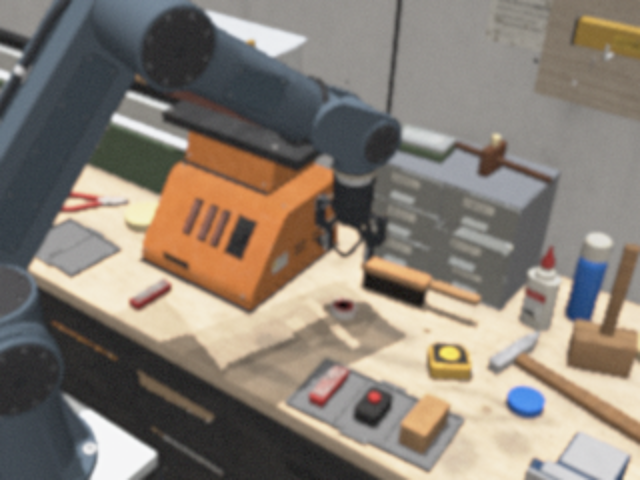

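Tray three holds keys, pad and block neatly. Bearing lies under the gripper (y −192, ring far edge giving x ≈ 646). Descend slowly watching force beside the machine.

apply_moves(
  commands=[
    [-0.7,[0.01,0,0.2],0],
    [-0.7,[0.01,0,0.4],0],
    [-0.7,[0.01,0,0.5],0],
    [-0.7,[0.01,0,0.5],0],
  ],
)

```text
clock: 20.25
position: [645.5, -192.1, 139.3]
orientation: [-3.139, -0.11, 0.004]
force: [-0.2, -0.6, -0.9]
gripper_width: 0.852
finger_force: 0.0
```

apply_moves(
  commands=[
    [-0.7,[0,0,0.15],0],
    [-0.7,[0,0,0.3],0],
    [-0.7,[0,0,0.45],0],
    [-0.7,[0,0,0.55],0],
    [-0.7,[0,0,0.55],0],
    [1,[0,0,0.55],0],
    [1,[0,0,0.55],0],
    [1,[0,0,0.55],0],
    [1,[0,0,0.55],0],
    [1,[0,0,0.55],0],
    [1,[0,0,0.55],0],
  ],
)

```text
clock: 21.35
position: [647.3, -191.9, 75.8]
orientation: [3.139, 0.112, 0.003]
force: [-0.4, 0.2, 6.4]
gripper_width: 0.578
finger_force: 62.6
```

apply_moves(
  commands=[
    [1,[0,0,-0.3],0],
    [1,[0,0,-0.6],0],
    [1,[0,0,-0.9],0],
    [1,[0,0,-0.9],0],
  ],
)

```text
clock: 21.75
position: [648.5, -192.4, 188.3]
orientation: [3.136, 0.111, 0.012]
force: [1.1, 0.3, -0.5]
gripper_width: 0.577
finger_force: 62.5
```

apply_moves(
  commands=[
    [1,[-0.4,0,0],0],
    [1,[-0.95,-0.03,0],0],
    [1,[-0.95,-0.03,0],0],
    [1,[-0.95,-0.03,0],0],
  ],
)

```text
clock: 22.15
position: [530.7, -196.2, 182.3]
orientation: [-3.139, -0.11, 0.003]
force: [1.0, 0.5, -0.9]
gripper_width: 0.577
finger_force: 62.5
```

apply_moves(
  commands=[
    [1,[-0.4,0,0],0],
    [1,[-0.95,-0.03,0],0],
    [1,[-0.95,-0.03,0],0],
    [1,[-0.95,-0.03,0],0],
  ],
)

```text
clock: 22.55
position: [418.0, -200.8, 182.6]
orientation: [-3.139, -0.11, 0.001]
force: [0.4, 0.0, -0.9]
gripper_width: 0.574
finger_force: 62.5
```

apply_moves(
  commands=[
    [1,[0,-0.1,0],-0.02],
    [1,[0,-0.2,0],-0.04],
    [1,[0,-0.3,0],-0.06],
    [1,[0,-0.4,0],-0.08],
    [1,[0,-0.5,0],-0.1],
    [1,[0,-0.6,0],-0.12],
    [1,[0,-0.7,0],-0.14],
    [1,[0,-0.8,0],-0.16],
    [1,[0,-0.9,0],-0.18],
    [1,[0,-1,0],-0.2],
    [1,[0,-1,0],-0.22],
    [1,[0,-1,0],-0.2278],
  ],
)

```text
clock: 23.75
position: [412.2, -80.6, 182.8]
orientation: [2.289, 2.15, 0.001]
force: [-0.5, -0.6, -1.2]
gripper_width: 0.575
finger_force: 62.5
```

apply_moves(
  commands=[
    [1,[0.4,0,0],0],
    [1,[0.8,-0.05,0],0],
    [1,[1,-0.05,0],0],
    [1,[1,-0.05,0],0],
  ],
)

```text
clock: 24.15
position: [414.2, 41.9, 182.8]
orientation: [2.292, 2.148, 0.002]
force: [0.4, -0.4, -0.9]
gripper_width: 0.579
finger_force: 62.5
```

apply_moves(
  commands=[
    [1,[0.4,0,0],0],
    [1,[0.8,-0.05,0],0],
    [1,[1,-0.05,0],0],
    [1,[1,-0.05,0],0],
  ],
)

```text
clock: 24.55
position: [416.1, 161.8, 182.8]
orientation: [2.292, 2.147, 0.003]
force: [-0.5, -0.5, -2.2]
gripper_width: 0.575
finger_force: 62.5
```

apply_moves(
  commands=[
    [1,[0.4,0,0],0],
    [1,[0.8,-0.05,0],0],
    [1,[1,-0.05,0],0],
    [1,[1,-0.05,0],0],
  ],
)

```text
clock: 24.95
position: [418.1, 281.5, 182.6]
orientation: [2.294, 2.147, 0.002]
force: [0.3, -1.1, -0.8]
gripper_width: 0.574
finger_force: 62.5
```

Run:
```python
from h import *
import pickle
s=readout.sense(); print(s['clock'],s['position'],s['orientation'],s['q'].round(2))
c=camera('wrist'); save(c,'w6.png'); pickle.dump(c,open('w6.pkl','wb'))
```

```text
24.95 [418.09014791 281.51606549 182.60711842] [2.29356819 2.14653775 0.00249545] [0.5  0.44 1.88 0.   0.83 0.57]
```

View pics/w6.png

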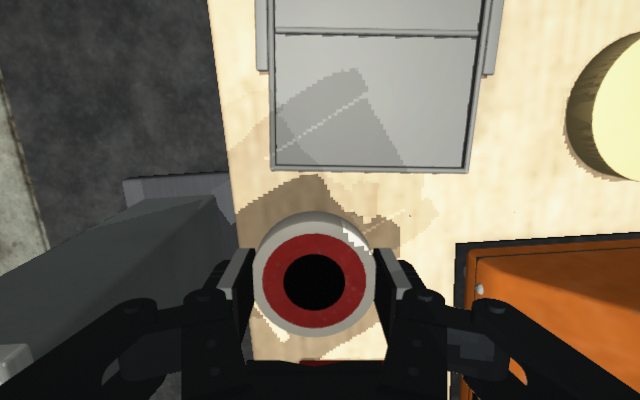

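Bearing held; tray two's near rim corners at (271,168) and (468,172), rib from (275,31) to (481,36).

Run:
```python
from h import *
import pickle
c=pickle.load(open('w6.pkl','rb'))
A=ray(c,271,169,9)[:2];B=ray(c,468,173,9)[:2];R1=ray(c,275,32,6)[:2];R2=ray(c,481,36,6)[:2]
print(A,B,np.linalg.norm(B-A),R1,R2)
e=B-A; y=np.arctan2(e[1],e[0]); e2=R2-R1;y2=np.arctan2(e2[1],e2[0]);print(np.degrees(y),np.degrees(y2)); y=(y+y2)/2
ex=np.array([np.cos(y),np.sin(y)]);ey=np.array([-np.sin(y),np.cos(y)])
C=(A+B)/2+90*ey; print(C,(R1+R2)/2,[(C+k*ey).round(1) for k in(-44,44)])
```

```text
[391.41044595 308.93494577] [526.54347618 297.27659385] 135.63499927128913 [401.95549463 395.1787328 ] [531.90998831 384.3715418 ]
-4.930877853015348 -4.753855529329639
[466.57428094 392.78453391] [466.93274147 389.7751373 ] [array([462.9, 348.9]), array([470.3, 436.6])]
```

apply_moves(
  commands=[
    [1,[0.4,0.05,0],0],
    [1,[0.8,0.15,0],0],
    [1,[0.9,0.2,0],0],
    [1,[0.9,0.2,0],0],
  ],
)

```text
clock: 25.4
position: [449.6, 385.6, 182.3]
orientation: [2.296, 2.144, 0.001]
force: [-0.6, -0.1, -1.4]
gripper_width: 0.577
finger_force: 62.5
```

apply_moves(
  commands=[
    [1,[0.387,0.124,0.4],0],
    [1,[0.387,0.124,0.4],0],
    [1,[0.387,0.124,0.4],0],
    [1,[0.387,0.124,0.4],0],
    [1,[0.387,0.124,0.4],0],
  ],
)

```text
clock: 25.9
position: [466.6, 429.6, 135.7]
orientation: [2.297, 2.143, 0.001]
force: [-0.2, -0.6, -1.2]
gripper_width: 0.577
finger_force: 62.6
```

apply_moves(
  commands=[
    [1,[0,0,0.2],0],
    [1,[0,0,0.38],0],
    [1,[0,0,0.45],0],
    [1,[0,0,0.465],0],
    [1,[0,0,0.465],0],
    [-0.5,[0,0,0.465],0],
    [-0.5,[0,0,0.465],0],
    [-0.5,[0,0,0.465],0],
    [-0.5,[0,0,0.465],0],
    [-0.5,[0,0,0.465],0],
  ],
)

```text
clock: 26.9
position: [466.3, 430.8, 79.0]
orientation: [2.296, 2.144, 0.0]
force: [0.0, -0.1, 0.7]
gripper_width: 0.749
finger_force: 0.0
```

apply_moves(
  commands=[
    [-0.5,[0,0,-0.3],0],
    [-0.5,[0,0,-0.7],0],
    [-0.5,[0,0,-1],0],
    [-0.5,[0,0,-1],0],
    [-0.5,[0,0,-1],0],
  ],
)

```text
clock: 27.4
position: [466.3, 430.8, 199.3]
orientation: [2.296, 2.144, 0.002]
force: [-0.7, -0.1, -0.3]
gripper_width: 0.749
finger_force: 0.0
```

apply_moves(
  commands=[
    [-0.3,[-0.1,0,0],0.02],
    [-0.3,[-0.2,0,0],0.04],
    [-0.3,[-0.3,0,0],0.06],
    [-0.3,[-0.4,0,0],0.08],
    [-0.3,[-0.5,0,0],0.1],
    [-0.3,[-0.6,0,0],0.12],
    [-0.3,[-0.7,0,0],0.14],
    [-0.3,[-0.8,0,0],0.16],
    [-0.3,[-0.9,0,0],0.18],
    [-0.3,[-1,0,0],0.2],
    [-0.3,[-1,0,0],0.22],
    [-0.3,[-1,0,0],0.24],
  ],
)

```text
clock: 28.6
position: [457.5, 310.4, 197.2]
orientation: [3.14, -0.018, -0.004]
force: [0.8, 0.1, 0.9]
gripper_width: 0.649
finger_force: 0.0
```

apply_moves(
  commands=[
    [-0.3,[-0.1,0.3,0],0.01],
    [-0.3,[-0.2,0.7,0],0.01],
    [-0.3,[-0.2,0.755,0],0.01],
    [-0.3,[-0.2,0.755,0],0.01],
  ],
)

```text
clock: 29.0
position: [433.2, 219.6, 198.0]
orientation: [3.139, -0.11, -0.003]
force: [0.1, 0.1, 0.0]
gripper_width: 0.651
finger_force: 0.0
```

Run:
```python
from h import *
import pickle
s=readout.sense(); print(s['clock'],s['position'],s['orientation'],s['q'].round(2))
c=camera('wrist'); save(c,'w7.png'); pickle.dump(c,open('w7.pkl','wb'))
```

```text
29.0 [433.19074882 219.58580179 197.97233553] [ 3.13887756e+00 -1.10263776e-01 -2.94750573e-03] [0.37 0.38 1.91 0.   0.85 2.01]
```

View pics/w7.png

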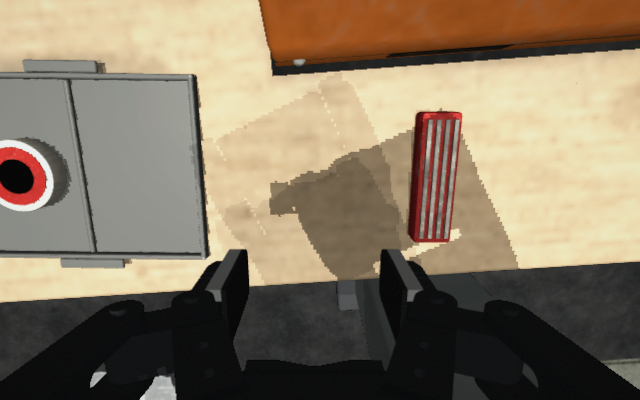

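Bearing sits in the far bay at (20,176); key set's top face centred near (440,178); tray near corners (196,75) and (207,257).

Run:
```python
from h import *
import pickle
c=pickle.load(open('w7.pkl','rb'))
hsv=cv2.cvtColor(c['img'],cv2.COLOR_RGB2HSV); H,S,V=[hsv[...,i].astype(int) for i in range(3)]
red=((H<8)|(H>172))&(S>110)&(V>60)
print('keys all',rect(c,red,20,(395,95,480,250)))
st=(S<70)&(V>120); b=np.zeros_like(st); b[118:240,418:458]=1
print('stripes',rect(c,st&b,20))
print(ray(c,196,75,9),ray(c,207,257,9),ray(c,68,80,6),ray(c,94,250,6))
```

```text
keys all (444.7, 134.3, 92.3, 31.0, -3.8)
stripes (442.5, 130.0, 87.1, 27.2, 0.5)
[526.36526377 293.48467116   9.        ] [392.8634193 305.8363578   9.       ] [529.57389702 383.23813929   6.        ] [403.69519249 394.49819062   6.        ]
```

apply_moves(
  commands=[
    [-0.3,[0.1,0.4,0.1],0],
    [-0.3,[0.1,0.733,0.1],0],
    [-0.3,[0.1,0.733,0.1],0],
    [-0.3,[0.1,0.733,0.1],0],
    [-0.3,[0.1,0.733,0.1],0],
  ],
)

```text
clock: 29.55
position: [439.9, 133.2, 186.8]
orientation: [-3.14, 0.106, -0.0]
force: [0.5, 1.1, -0.5]
gripper_width: 0.649
finger_force: 0.0
```

apply_moves(
  commands=[
    [-0.3,[0,0,0.4],0],
    [-0.3,[0,0,0.7],0],
    [-0.3,[0,0,0.85],0],
    [-0.3,[0,0,0.91],0],
    [-0.3,[0,0,0.91],0],
    [1,[0,0,0.91],0],
    [1,[0,0,0.91],0],
    [1,[0,0,0.91],0],
    [1,[0,0,0.91],0],
    [1,[0,0,0.91],0],
    [1,[0,0,0.91],0],
    [1,[0,0,0.91],0],
  ],
)

```text
clock: 30.75
position: [440.1, 132.4, 79.0]
orientation: [-3.139, 0.108, -0.003]
force: [-1.3, 2.4, 7.1]
gripper_width: 0.311
finger_force: 59.8
```

apply_moves(
  commands=[
    [1,[0,0,-0.3],0],
    [1,[0,0,-0.6],0],
    [1,[0,0,-0.8],0],
    [1,[0,0,-0.8],0],
    [1,[0,0,-0.8],0],
  ],
)

```text
clock: 31.25
position: [439.5, 132.0, 174.1]
orientation: [-3.139, 0.108, -0.002]
force: [-0.4, -1.1, -2.1]
gripper_width: 0.307
finger_force: 60.0
```

apply_moves(
  commands=[
    [1,[0,-0.4,0],0],
    [1,[0,-0.8,0],0],
    [1,[0.02,-0.895,0],0],
    [1,[0.02,-0.895,0],0],
  ],
)

```text
clock: 31.65
position: [448.8, 240.1, 172.4]
orientation: [3.139, -0.104, -0.002]
force: [-0.4, -1.2, -1.1]
gripper_width: 0.308
finger_force: 60.0
```

apply_moves(
  commands=[
    [1,[0,-0.4,0],0],
    [1,[0,-0.8,0],0],
    [1,[0.02,-0.895,0.3],0],
    [1,[0.02,-0.895,0.3],0],
    [1,[0.02,-0.895,0.3],0],
  ],
)

```text
clock: 32.15
position: [458.6, 344.4, 136.9]
orientation: [3.138, -0.108, -0.004]
force: [1.1, -1.0, -0.2]
gripper_width: 0.312
finger_force: 60.1
```

apply_moves(
  commands=[
    [1,[0,0,0.2],0],
    [1,[0,0,0.38],0],
    [1,[0,0,0.45],0],
    [1,[0,0,0.467],0],
    [1,[0,0,0.467],0],
    [0.0,[0,0,0.467],0],
    [0.0,[0,0,0.467],0],
    [0.0,[0,0,0.467],0],
    [0.0,[0,0,0.467],0],
  ],
)

```text
clock: 33.05
position: [459.1, 346.1, 82.0]
orientation: [-3.139, 0.107, -0.001]
force: [0.1, 0.5, -0.4]
gripper_width: 0.501
finger_force: 0.0
```

apply_moves(
  commands=[
    [0,[0,0,-0.3],0],
    [0,[0,0,-0.7],0],
    [0,[0,0,-1],0],
    [0,[0,0,-1],0],
    [0,[0,0,-1],0],
  ],
)

```text
clock: 33.55
position: [459.0, 346.1, 202.1]
orientation: [-3.139, 0.107, -0.002]
force: [0.7, 0.1, -0.3]
gripper_width: 0.502
finger_force: 0.0
```

apply_moves(
  commands=[
    [0,[-0.7,0.5,0],0],
    [0,[-0.7,0.5,0],0],
    [0,[-0.7,0.5,0],0],
    [0,[-0.7,0.5,0],0],
    [0,[-0.7,0.5,0],0],
  ],
)

```text
clock: 34.05
position: [371.9, 292.4, 201.4]
orientation: [-3.139, 0.108, -0.001]
force: [0.3, 0.9, -0.0]
gripper_width: 0.499
finger_force: 0.0
```

Run:
```python
from h import *
c=camera('wrist'); save(c,'w8.png')
t=camera('top')['img'][150:270,170:500]
b=cv2.resize(t,(640,233),interpolation=cv2.INTER_CUBIC)
cv2.imwrite('pics/end.png',np.vstack([c['img'][:330],b])[...,::-1])
```

```text
(no output)
```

View pics/end.png

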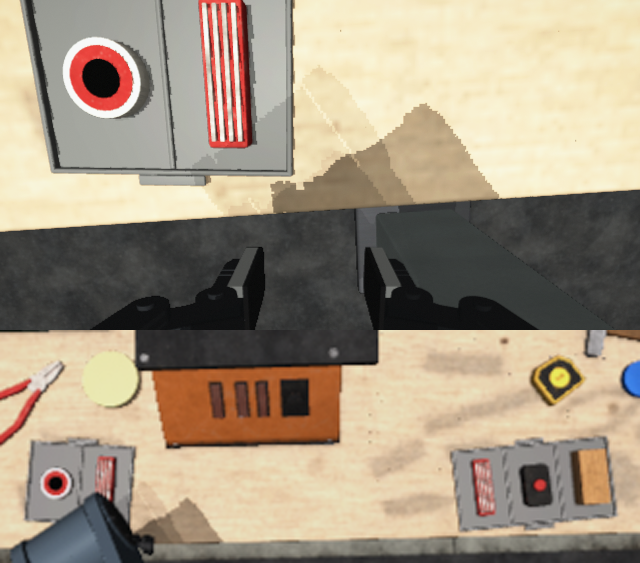

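Bearing (101,77) and keys (224,75) lie flat in tray two; keys, pad and block are each in a bay of tray three; bystanders are unmoved.

```bash
python3 -c "
from bench import ticket; print(ticket.finish_job())"
```

```text
the job is handed in; nothing more can be done
None
```

Both kits are packed and the job is handed in at about 34 s on the clock. The last camera views show every item in its own bay of the right tray and the bystanders still in place; no pass/fail result came back.

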